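Take the middle weight out of the stack on the kitchen balance

ROBOT

A 7-joint arm with a two-finger parallel gripper is mounted at the origin on a cart in front of the work surface, level with it; the furniture and walls round the work are solid. World frame = base frame: x ahead of the robot, y to its left, z up, the work surface at z = 0. Lengths are in m, angles in rad, forces in N, time in s.
With the tool pointing down it reaches from about 0.425 to 0.925 m from the base axis. Payload 6.8 kg.
Tool frame: the origin (TCP) lies midway between the tips of the shut fingers; the grasp point (between the pads) lies 19 mm behind it (bot.hold_point_z is the distance from the TCP to the grasp point, in m); z points along the fingers, y is the line along which they close (so a half turn about z gives the same grasp; the last joint's range is limited). The gripper opens to 88 mm and grips with 3 to 60 N. Pads are 20 mm wide; open, the fingers measure 115 mm over their backs; the gripper's body (75 mm by 178 mm) begins 61 mm behind the grasp point.
Start: joints at [-1.308, 0.477, 0.022, 1.555, -0.011, 1.109, -0.083], TCP at [0.245, 0.629, 0.223] pointing down, gripper open.
Joint ranges: [-2.96, 2.96], [-0.34, 2.1], [-1.41, 1.46], [0.24, 2.44], [-1.37, 4.51], [0.17, 1.92], [-2.96, 2.96]. Speed limits (rad/s): [2.39, 2.39, 3.14, 3.14, 3.14, 3.14, 3.14].

INTERFACE

Orientations are given as a rotation vector (axis times angle).
In Python, from station import bot, vision, workorder gives the robot as it stands. The module is installed in compiled form; this text tells all that it offers.
- The arm moves only by the tool carry_out, never from a script. Its argument "plan" is text: rows parted by semicolons, each of 7 numbers parted by spaces: the shift along the world's x, y, z in cm, then the turn, a rotation vector about the world's x, y, z in rad, then the finger opening in cm, from 0 to 8.78. A call has exactly 8 rows; each row is the pose to reach, as a shift and turn from the pose commanded when the call began; what a row does not reach only later rows make up. A row lasts 1/12 s, in which the tool goes at most 41.7 mm and 7.16 degrees, less where a joint would pass 70% of its speed; a pose out of reach is approached as far as the arm can. A call with a gripper value outside its range is refused whole. The fingers move at their own pace and stop on an object; "squeeze" is the grip in N (left out, the last holds). Time passes only in rows, so rows that repeat a pose let the fingers close, or fill a call up. It gives the time, the measured TCP pose, the force, the opening and the grip force at its end, in the units of the state.
- bot.sense(): the state, without advancing time (a new reading comes with each control period).
- vision.snapshot(name): name is "side" or "top"; returns a dict with "pixels" (480x640x3 uint8, red, green, blue), "range_z" (480x640 float32, m along the optical axis (not along the pixel's ray), 0 where there is no reading), "camera_matrix" (3x3 intrinsics, pixels), "dist" ([k1, k2, p1, p2, k3] as OpenCV has them; the pictures are not rectified), "cam_to_world" (4x4, takes a point from camera to world coordinates). Camera axes: x right, y down, z forward; pixel columns grow to the right and rows downward; lengths in m; the calibration is good to about 2 mm. A picture is of the moment at which its call begins.
- workorder.close_job(): hands the job in; it is judged then, once.
The state is a dict: "clock": time; "joint_pos": joint angles; "qvel": joint speeds; "joint_torque": joint torques, N m; "tcp_pos": TCP position; "ee_rot": TCP orientation; "force": force on the tool from outside, world axes, zero at the start; "torque": the same for the moment, N m; "width": finger opening in m; "finger_force": force on a finger pad.
Only numpy, scipy, OpenCV 4.12 (cv2) and the standard library are available. Lean on these libraries where they do the work, as an engineer would, in place of code of your own. Each camera call takes 0.05 s, during which the arm holds its last target. There are 200 camera calls.

TASK

The kitchen balance still carries the weights for the large loaf, 500 g, 200 g and 100 g stacked on its round pan, but the loaf now on its other pan is the small one, 600 g. Take the middle weight out of the stack and put it away standing in the wooden weight tray, and stack the top weight back on the bottom one, its foot seated in the dish, so that the balance comes to rest level. Set the weights down without dropping them, and leave the bottom weight on its pan and everything else, the dough tins and the two small weights in the tray included, where it is.

Things in the scene. Friction and masses are not known exactly. Their poses are not given: they have to be found in the camera images.
- weight_100: Top weight at the start: brass disc 40 mm across, 17.5 mm high in all, 100 g. Lowest 3.5 mm is a conical foot, 24 mm across below, 29 mm above; then 14 mm of straight side to grip. Origin: centre of the foot's underside, z up its axis. Seated on a weight, the foot is inside that weight's dish and the disc rests on its rim, the origin 3.5 mm below the top of the weight under it.
- weight_200: Middle weight at the start, the one to take out: brass disc 48 mm across, 21.5 mm high in all, 200 g, with the same 3.5 mm conical foot, then 18 mm of straight side to grip; a round dish 36 mm wide, 4.5 mm deep in its top. Origin: centre of the foot's underside, z up its axis.
- weight_500: Bottom weight, stays on the round pan: brass disc 60 mm across, 26 mm high, 500 g, flat underside; a round dish 36 mm wide, 4.5 mm deep in its top (a foot enters it from up to about 5 mm off-centre). Origin: centre of its underside, z up its axis. Stands up to 12 mm off the pan's middle and rises and falls with it.
- scale: Two-pan kitchen balance, cream base 125 (x) by 300 mm (y), fixed. Origin: centre of the base's underside; round weights pan at y = +120 mm, rectangular goods pan at y = -120 mm; white dial with red needle in the middle of the -x side, top 100 mm high. Pans stay flat and move straight up and down in opposition, 13 mm either way from level; level, both pan floors are 85 mm high.
- scale_beam (a joint): Beam tilt, rad: 0 = weights pan fully down (start), 0.11 = level (needle upright), 0.22 = weights pan fully up; the weights pan rises 120 mm per rad. A difference of 100 g tips it to a stop: the pan goes fully up, 26 mm above its start, once the 200 g and 100 g weights are both off. Damped: takes about 2 s to settle after a weight is let go. A few newtons push a pan down.
- weights_pan_mid (a point): Centre of the floor of the round aluminium weights pan, 110 mm across inside, 4 mm lip. Moves with the pan.
- goods_pan_mid (a point): Centre of the floor of the rectangular aluminium goods pan, 166 mm (x) by 112 mm (y), 5 mm lip. Moves with the pan.
- small_loaf: Small black loaf tin with dough on the goods pan, 94 mm wide, 142 mm long, 62 mm high, 600 g. Origin: centre of its underside.
- weight_tray: Low wooden tray of the weight set, grey lining, outside 192 (x) by 162 mm (y), fixed to the worktop left or right of the balance. Origin: centre of its underside; inside floor 6 mm above the worktop, 180 by 150 mm, lip 5 mm above that floor. Two small weights stand along its +x end.
- tray_space (a point): Centre of the free part of the tray's floor, 25 mm from the tray's centre towards its -x end, axes as the tray's; about 120 (x) by 150 mm (y) is free round it: room for two weights side by side, 40 mm either side of this point along y.
- weight_50: Small brass disc, 30 mm in diameter, 16 mm high, standing in the tray near its +x end. Origin: centre of its underside.
- weight_20: Smallest brass disc, 23 mm in diameter, 13 mm high, standing in the tray near its +x end. Origin: centre of its underside.
- large_loaf: Long black loaf tin with dough standing on the worktop on the side of the balance away from the tray, 99 mm wide, 202 mm long, 65 mm high. Origin: centre of its underside.
- kitchen_timer: Cream kitchen timer with a red knob, 70 mm across, 41 mm high, standing at the right. Origin: centre of its underside.
- yeast_tub: White tub with a grey lid, 72 mm across, 81 mm high, standing at the right. Origin: centre of its underside.
- dough_scraper: Bench scraper with a steel blade and a wooden grip, 125 by 121 mm, 24 mm high, lying at the far left. Origin: centre of its underside.

How it is judged:
By the outcome, as a careful person would: the job done as asked, in the order asked, and still so for the second after the job is handed in, with the robot touching nothing.
It also fails if it takes over 72 s, if anything falls off the work surface, if the arm or the gripper's body presses on something with over 40 N, if the wrist force passes 120 N, or if a joint passes its speed limit or range.

## Working session

There is one attempt and no reset: what is moved stays moved. The work goes in short steps, Python scripts to look and compute and a tool call to move; the robot and the scene stay as the last step left them, time stands still between calls to the robot, and variables do not carry over. Pictures are saved under pics/ and viewed, at most 10 in all, crops included, and the job is handed in when it is done.

Besides the shell and the picture viewer there is one more tool, called after "Emit:" by a JSON object that holds its "method" and its "body". carry_out: Moves the arm, as the interface text tells. Its arguments: {"type":"object","properties":{"plan":{"type":"string"},"squeeze":{"type":"number"}},"required":["plan"]}

```bash
mkdir -p pics
cat > h.py <<'E'
import numpy as np, cv2
from station import bot, vision, workorder
def snap(n, f=None):
    s=vision.snapshot(n)
    if f: cv2.imwrite('pics/'+f, s['pixels'][:,:,::-1])
    return s
def world(s):
    "480x640x3 world coordinates of every pixel"
    K,d=s['camera_matrix'],np.array(s['dist'])
    v,u=np.mgrid[:480,:640]
    p=cv2.undistortPoints(np.stack([u,v],-1).reshape(-1,1,2).astype(np.float64),K,d).reshape(480,640,2)
    z=s['range_z'][...,None]
    c=np.concatenate([p*z,z],-1)
    T=s['cam_to_world']
    w=c@T[:3,:3].T+T[:3,3]
    w[s['range_z']==0]=np.nan
    return w
E
python3 - <<'E'
from h import *
a=snap('top','top1.png');b=snap('side','side1.png')
for s in(a,b): print(s['cam_to_world'].round(3))
print(bot.sense(), bot.hold_point_z)
E
```

```text
[[ 0.398 -0.75   0.529 -0.52 ]
 [-0.917 -0.316  0.242 -0.429]
 [-0.014 -0.582 -0.813  1.663]
 [ 0.     0.     0.     1.   ]]
[[ 0.903 -0.243  0.354  0.045]
 [-0.429 -0.48   0.765 -0.976]
 [-0.016 -0.843 -0.538  0.826]
 [ 0.     0.     0.     1.   ]]
{'clock': 0.1, 'joint_pos': array([-1.30811764,  0.47772263,  0.02235696,  1.55630981, -0.01148322,
        1.1092897 , -0.08309049]), 'qvel': array([-0.00170706, -0.00149093, -0.00100983, -0.00404337,  0.00186856,
       -0.00039018,  0.00102281]), 'joint_torque': array([ 4.59518196e-03, -5.84090137e+01,  1.54012050e+00, -2.73311591e+01,
       -5.41877258e-02,  1.31232786e-02,  8.30970066e-05]), 'tcp_pos': array([0.24441329, 0.62863537, 0.2217938 ]), 'ee_rot': array([-5.79019630e-01, -3.08760996e+00,  2.50241829e-03]), 'force': array([ 0.01805016,  0.20260833, -0.98669869]), 'torque': array([ 0.0014861 ,  0.00012228, -0.02076805]), 'finger_force': 0.0, 'width': 0.08786062896523962} 0.0187
```

View pics/top1.png

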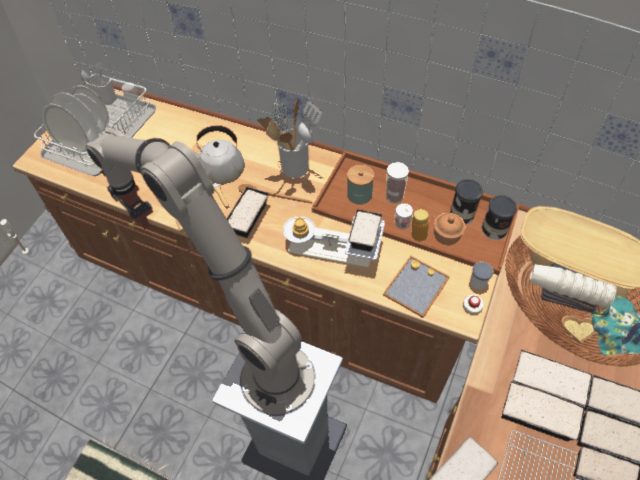

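View pics/side1.png

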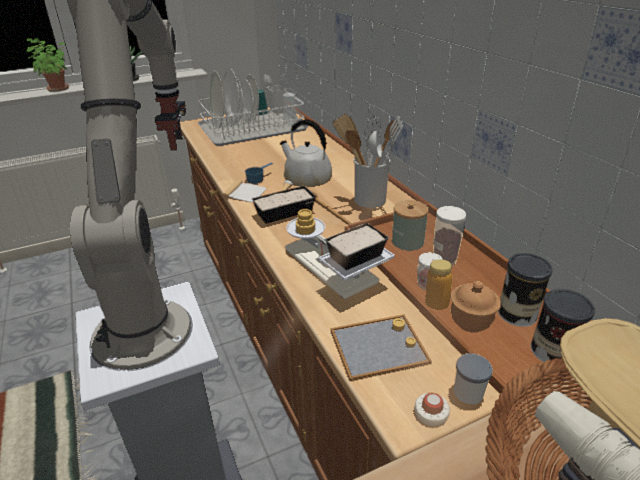

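The top view shows the stack at about (299,230), the balance and loaf at (335,240), and the tray at (417,286). The side view shows the stack at (305,222) and the tray at (380,345), with two small weights at its far end. Next I'll measure these.

```bash
cat >> h.py <<'E'
def cloud(s):
    return world(s)
def near(w,u,v,r):
    return w[v-r:v+r,u-r:u+r].reshape(-1,3)
def circ(P,r,c0,z):
    "fit centre of a known-radius cylinder to outermost (side) points"
    from scipy.optimize import least_squares
    f=lambda c: np.hypot(P[:,0]-c[0],P[:,1]-c[1])-r
    return least_squares(f,c0,loss='soft_l1',f_scale=.001)
E
python3 - <<'E'
from h import *
np.set_printoptions(precision=4,suppress=True)
for n,(u,v),(tu,tv) in (('top',(299,230),(417,286)),('side',(305,222),(380,345))):
    s=snap(n); w=world(s); px=s['pixels'].astype(int)
    brass=(px[...,0]-px[...,2]>60)
    P=near(w,u,v,24); B=near(brass[...,None].repeat(3,2),u,v,24)[:,0]
    Q=P[(P[:,2]>.060)&(P[:,2]<.16)]
    print(n,'top z',np.nanpercentile(P[:,2],[95,98,99.5]), 'hist',np.histogram(Q[:,2],np.arange(.06,.15,.005)))
    for lo,hi,r in((.12,.128,.02),(.102,.113,.024),(.078,.095,.03)):
        R=P[(P[:,2]>lo)&(P[:,2]<hi)]
        R=R[np.hypot(*(R[:,:2]-np.nanmedian(P[P[:,2]>.12],0)[:2]).T)<.045]
        if len(R)>5: f=circ(R,r,R.mean(0)[:2],0); print(lo,len(R),f.x,np.abs(f.fun).mean())
    T=P[P[:,2]>.1285]; print('top disc',len(T),T.mean(0),T.min(0),T.max(0))
    # pan lip region
    L=P[(P[:,2]>.070)&(P[:,2]<.079)]; print('pan',len(L),L.min(0),L.max(0))
    # tray
    print('tray mid',w[tv,tu])
    g=(np.abs(w[...,2]-.006)<.004)&(np.abs(px[...,0]-px[...,2])<40)&(np.hypot(w[...,0]-w[tv,tu,0],w[...,1]-w[tv,tu,1])<.14)
    G=w[g]; rc=cv2.minAreaRect(G[:,:2].astype(np.float32)); print('tray rect',rc, 'z',np.median(G[:,2]))
    b=brass&(w[...,2]>.015)&(w[...,2]<.03)&(np.hypot(w[...,0]-w[tv,tu,0],w[...,1]-w[tv,tu,1])<.14)
    print('small weights', w[b].shape, w[b][::max(1,len(w[b])//6)])
E
```

```text
top top z [0.1149 0.1269 0.1322] hist (array([ 15,  86, 179, 105,  32,  18,  23,  33,  24,  17,  19,  23,  30,
        37,  22,   1,   0]), array([0.06 , 0.065, 0.07 , 0.075, 0.08 , 0.085, 0.09 , 0.095, 0.1  ,
       0.105, 0.11 , 0.115, 0.12 , 0.125, 0.13 , 0.135, 0.14 , 0.145]))
0.12 55 [0.5082 0.1457] 0.005685459500296655
0.102 37 [0.5075 0.1568] 0.0029261995868907847
0.078 67 [0.5074 0.1552] 0.003204272317518361
top disc 32 [0.502  0.153  0.1316] [0.4834 0.1358 0.1287] [0.5236 0.1733 0.1364]
pan 272 [0.4555 0.0666 0.07  ] [0.5702 0.2212 0.079 ]
tray mid [ 0.4933 -0.2989  0.0069]
tray rect ((0.49852055311203003, -0.295369416475296), (0.14693506062030792, 0.180968776345253), 79.02039337158203) z 0.006549881460394924
small weights (110, 3) [[ 0.5769 -0.236   0.0179]
 [ 0.5774 -0.2698  0.0178]
 [ 0.5564 -0.2577  0.0208]
 [ 0.5673 -0.3286  0.0216]
 [ 0.5586 -0.3355  0.0188]
 [ 0.4246 -0.2042  0.0184]
 [ 0.3923 -0.3553  0.0232]]
side top z [0.1241 0.1299 0.1569] hist (array([101,  33, 282,  88,  39,  39,  46,  84,  28,  29,  28,  36,  35,
        60,  16,   0,   0]), array([0.06 , 0.065, 0.07 , 0.075, 0.08 , 0.085, 0.09 , 0.095, 0.1  ,
       0.105, 0.11 , 0.115, 0.12 , 0.125, 0.13 , 0.135, 0.14 , 0.145]))
0.12 73 [0.505  0.1543] 0.005108681114419023
0.102 51 [0.5102 0.1552] 0.0015846204155866538
0.078 100 [0.5085 0.1559] 0.0017198409131397002
top disc 64 [0.4981 0.0632 0.1414] [ 0.479  -0.0606  0.1285] [0.5268 0.1743 0.1601]
pan 364 [0.4567 0.0509 0.07  ] [0.5705 0.2218 0.079 ]
tray mid [ 0.4992 -0.2978  0.0069]
tray rect ((0.4944099187850952, -0.29586178064346313), (0.16180755198001862, 0.18711522221565247), 78.60038757324219) z 0.0063738193507656415
small weights (142, 3) [[ 0.5726 -0.2497  0.022 ]
 [ 0.56   -0.256   0.0226]
 [ 0.5588 -0.2624  0.0219]
 [ 0.5555 -0.2677  0.0212]
 [ 0.5664 -0.3199  0.0193]
 [ 0.5543 -0.3217  0.0167]
 [ 0.5636 -0.3363  0.0191]]
```

```bash
cat > fit.py <<'E'
from h import *
from scipy.optimize import minimize
t=np.linspace(0,2*np.pi,48,endpoint=False)
def sil(s,cyls,k=4):
    "mask (k-times upsampled) of upright cylinders (x,y,r,z0,z1)"
    m=np.zeros((480*k,640*k),np.uint8); Ti=np.linalg.inv(s['cam_to_world'])
    for x,y,r,z0,z1 in cyls:
        P=np.array([[x+r*np.cos(a),y+r*np.sin(a),z] for z in(z0,z1) for a in t])
        q,_=cv2.projectPoints(P,Ti[:3,:3],Ti[:3,3],s['camera_matrix'],np.array(s['dist']))
        cv2.fillConvexPoly(m,cv2.convexHull(((q+.5)*k).round().astype(np.int32)),255)
    return cv2.resize(m,(640,480),interpolation=cv2.INTER_AREA)/255.
def brass(s,uv,r=26):
    p=s['pixels'].astype(float); b=np.clip((p[...,0]-p[...,2])/np.maximum(p.max(2),40)*4-1.2,0,1)
    m=np.zeros((480,640)); m[uv[1]-r:uv[1]+r,uv[0]-r:uv[0]+r]=1
    return b*m,m
def fit(views,cyl,x0,size=.004):
    "views: [(snap, brass, window)], cyl(x)->cylinders"
    c=lambda x: sum(np.abs(sil(s,cyl(x))*m-b).sum() for s,b,m in views)
    return minimize(c,x0,method='Nelder-Mead',options=dict(initial_simplex=np.vstack([x0]+[np.array(x0)+size*e for e in np.eye(len(x0))]),xatol=2e-4,fatol=.1))
E
python3 - <<'E'
from fit import *
vs=[]
out=[]
for n,uv in(('top',(299,230)),('side',(305,222))):
    s=snap(n);b,m=brass(s,uv);vs.append((s,b,m))
    c=s['pixels'][uv[1]-30:uv[1]+30,uv[0]-30:uv[0]+30,::-1]; d=(np.repeat(b[uv[1]-30:uv[1]+30,uv[0]-30:uv[0]+30,None],3,2)*255).astype(np.uint8)
    out.append(cv2.resize(np.hstack([c,d]),None,fx=4.5,fy=4.5,interpolation=cv2.INTER_NEAREST))
cv2.imwrite('pics/crop1.png',np.vstack(out))
st=lambda x:[(x[0],x[1],.03,.072,.098),(x[0],x[1],.024,.098,.116),(x[0],x[1],.02,.116,.130)]
for v in([vs[0]],[vs[1]],vs):
    r=fit(v,st,[.508,.155]);print(r.x,r.fun,sum(b.sum() for _,b,_ in v))
E
```

```text
[0.51451752 0.15553632] 721.682910414433 830.8049220573146
[0.51141422 0.16107404] 460.478445634314 780.5925970178049
[0.51118262 0.16050586] 1186.419373330438 1611.3975190751194
```

View pics/crop1.png

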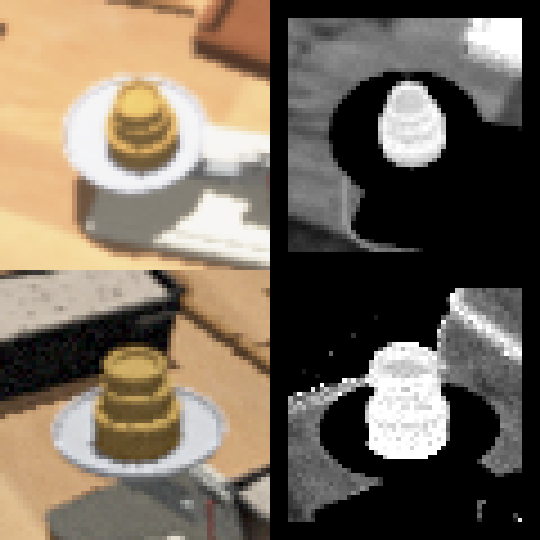

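The crops show the stack cleanly: in the top view it spans 31–41 px of the crop's centre columns, and in the side view the three discs are coaxial. The wooden background leaks into the mask, so I'll tighten the mask and refit.

```bash
cat >> fit.py <<'E'
def views(cyl,x0,px=9,names=('top','side'),th=.55):
    vs=[]
    for n in names:
        s=snap(n); p=cv2.GaussianBlur(s['pixels'],(3,3),.6).astype(float)
        b=((p[...,0]-p[...,2])/p.max(2)>th).astype(float)
        m=cv2.dilate((sil(s,cyl(x0))>0).astype(np.uint8),np.ones((px,px))).astype(float)
        vs.append((s,b*m,m))
    return vs
E
python3 - <<'E'
from fit import *
st=lambda x:[(x[0],x[1],.03,.072,.098),(x[0],x[1],.024,.098,.116),(x[0],x[1],.02,.116,.130)]
st3=lambda x:[(x[0],x[1],.03,.072,.098),(x[2],x[3],.024,.098,.116),(x[4],x[5],.02,.116,.130)]
for th in(.5,.6,.7):
    vs=views(st,[.508,.155],th=th)
    for v in([vs[0]],[vs[1]],vs):
        r=fit(v,st,[.508,.155]);print(th,r.x.round(4),round(r.fun),[b.sum() for _,b,_ in v])
vs=views(st,[.508,.155],th=.6)
print(fit(vs,st3,[.508,.155]*3,.003).x.round(4))
E
```

```text
0.5 [0.5161 0.1562] 121 [np.float64(170.0)]
0.5 [0.5108 0.1623] 85 [np.float64(366.0)]
0.5 [0.5106 0.1618] 206 [np.float64(170.0), np.float64(366.0)]
0.6 [0.5202 0.1512] 291 [np.float64(0.0)]
0.6 [0.5109 0.1663] 427 [np.float64(5.0)]
0.6 [0.6322 0.2467] 5 [np.float64(0.0), np.float64(5.0)]
0.7 [0.5202 0.1512] 291 [np.float64(0.0)]
0.7 [0.5589 0.373 ] 0 [np.float64(0.0)]
0.7 [0.5589 0.373 ] 0 [np.float64(0.0), np.float64(0.0)]
[0.5211 0.1705 0.5082 0.1538 0.498  0.1399]fit.py:24: RuntimeWarning: invalid value encountered in divide
  b=((p[...,0]-p[...,2])/p.max(2)>th).astype(float)
```

```bash
python3 - <<'E' 2>/dev/null
from fit import *
st=lambda x:[(x[0],x[1],.03,.072,.098),(x[0],x[1],.024,.098,.116),(x[0],x[1],.02,.116,.130)]
st3=lambda x:[(x[0],x[1],.03,.072,.098),(x[2],x[3],.024,.098,.116),(x[4],x[5],.02,.116,.130)]
for th in(.41,.44,.47):
    vs=views(st,[.508,.155],th=th,px=7)
    for v in([vs[0]],[vs[1]],vs):
        r=fit(v,st,[.508,.155]);print(th,r.x.round(4),round(r.fun),[b.sum() for _,b,_ in v])
    print(fit(vs,st3,[.508,.155]*3,.003).x.round(4))
# pan lip / scale geometry from depth
for n in('top','side'):
    w=world(snap(n)); d=np.hypot(w[...,0]-.508,w[...,1]-.155)
    s=(d<.075)&(w[...,2]>.066)&(w[...,2]<.080); P=w[s]
    print(n,'pan rect',cv2.minEnclosingCircle(P[:,:2].astype(np.float32)))
    g=(np.abs(w[...,0]-.5)<.2)&(np.abs(w[...,1]+.08)<.12)&(w[...,2]>.14)&(w[...,2]<.18); print('loaf',np.median(w[g],0),cv2.minAreaRect(w[g][:,:2].astype(np.float32)))
E
```

```text
0.41 [0.5155 0.156 ] 92 [np.float64(230.0)]
0.41 [0.5123 0.1619] 88 [np.float64(443.0)]
0.41 [0.5124 0.1606] 183 [np.float64(230.0), np.float64(443.0)]
[0.5133 0.1598 0.5093 0.1535 0.5052 0.1547]
0.44 [0.5131 0.1588] 86 [np.float64(205.0)]
0.44 [0.511  0.1627] 73 [np.float64(415.0)]
0.44 [0.5114 0.1604] 166 [np.float64(205.0), np.float64(415.0)]
[0.5122 0.1605 0.5077 0.1542 0.5051 0.1562]
0.47 [0.5161 0.1562] 101 [np.float64(190.0)]
0.47 [0.511  0.1627] 69 [np.float64(404.0)]
0.47 [0.5109 0.1616] 175 [np.float64(190.0), np.float64(404.0)]
[0.5138 0.16   0.5086 0.1529 0.5051 0.1552]
top pan rect ((0.5112121105194092, 0.16398003697395325), 0.06096632778644562)
loaf [ 0.5489236  -0.07441825  0.15655869] ((0.552444338798523, -0.07351189106702805), (0.15006396174430847, 0.09504841268062592), 9.83534049987793)
side pan rect ((0.5142207741737366, 0.16049280762672424), 0.061725176870822906)
loaf [ 0.54919237 -0.0817618   0.15650637] ((0.554907500743866, -0.07210730016231537), (0.1450016349554062, 0.09877719730138779), 9.264029502868652)
```

```bash
cat >> fit.py <<'E'
def dfit(s_list,segs,x0,zpan=None):
    "fit x,y,dz of coaxial stack segs [(r,z0,z1)] to depth points"
    from scipy.optimize import least_squares
    P=[]
    for s in s_list:
        w=world(s).reshape(-1,3); w=w[np.hypot(w[:,0]-x0[0],w[:,1]-x0[1])<.036]
        P.append(w[(w[:,2]>segs[0][1]+.004)&(w[:,2]<segs[-1][2]+.006)])
    P=np.vstack(P)
    def f(x):
        rr=np.hypot(P[:,0]-x[0],P[:,1]-x[1]); z=P[:,2]-x[2]; D=[]
        for r,a,b in segs:
            q=np.maximum([rr-r,np.maximum(a-z,z-b)],-9); 
            D.append(np.hypot(*np.maximum(q,0))+np.minimum(q.max(0),0))
        return np.abs(np.min(D,0))
    r=least_squares(f,[*x0,0],loss='soft_l1',f_scale=.0015,diff_step=1e-4); return r.x,np.median(r.fun),len(P)
E
python3 - <<'E'
from fit import *
S=[(.03,.072,.098),(.024,.098,.116),(.02,.116,.130)]
T=[snap('top') for _ in range(4)];Q=[snap('side') for _ in range(4)]
print('frame noise',np.nanstd([t['range_z'][220:240,290:310] for t in T],0).mean())
for a in(T,Q,T+Q):print(dfit(a,S,[.509,.156]))
st=lambda x:[(x[0],x[1],.03,.072+x[2],.098+x[2]),(x[0],x[1],.024,.098+x[2],.116+x[2]),(x[0],x[1],.02,.116+x[2],.130+x[2])]
vs=views(st,[.51,.157,0],th=.44,px=9); 
for v in (vs[:1],vs[1:],vs):r=fit(v,st,[.51,.157,0]);print(r.x,r.fun)
E
```

```text
frame noise 0.031571135
(array([ 0.50686427,  0.15412735, -0.00059705]), np.float64(0.0018339635505892002), 1069)
(array([ 0.5087578 ,  0.15504525, -0.00082846]), np.float64(0.0013083131113424545), 1599)
(array([ 0.50794439,  0.1547984 , -0.00068345]), np.float64(0.0015216875041005901), 2668)
[ 0.69872748  0.26190424 -0.28943671] 14.643137254901962
[0.50993568 0.15926204 0.00137315] 80.65098039215687
[0.50998911 0.15938001 0.00151045] 166.6fit.py:24: RuntimeWarning: invalid value encountered in divide
  b=((p[...,0]-p[...,2])/p.max(2)>th).astype(float)
```

Depth gives the stack axis at about (0.508, 0.155) and the silhouettes give about (0.510, 0.159). I'll aim between them, leaning towards the depth fit.

Emit:
{"method": "carry_out", "body": {"plan": "0.8 -1.4 0 0 0 0 8.78; 2.4 -4.3 0 0 0 0 8.78; 4.2 -7.5 0 0 0 0 8.78; 6.0 -10.8 0 0 0 0 8.78; 7.8 -14 0 0 0 0 8.78; 9.6 -17.2 0 0 0 0 8.78; 11.4 -20.4 0 0 0 0 8.78; 13.2 -23.7 0 0 0 0 8.78", "squeeze": 15}}

```text
clock: 2.27
tcp_pos: [0.3772, 0.3907, 0.2229]
ee_rot: [0.579, 3.088, 0.001]
force: [0.8, 0.5, -0.4]
width: 0.0879
finger_force: 0.0
```

Emit:
{"method": "carry_out", "body": {"plan": "1.8 -3.2 0 0 0 0 8.78; 3.6 -6.5 0 0 0 0 8.78; 5.4 -9.7 0 0 0 0 8.78; 7.2 -12.9 0 0 0 0 8.78; 9.0 -16.2 0 0 0 0 8.78; 10.8 -19.4 0 0 0 0 8.78; 12.3 -22 0 0 0 0 8.78; 13.2 -23.6 0 0 0 0 8.78"}}

```text
clock: 2.93
tcp_pos: [0.5102, 0.1522, 0.2231]
ee_rot: [0.585, 3.085, -0.001]
force: [0.6, 0.8, 0.2]
width: 0.0879
finger_force: 0.0
```

Emit:
{"method": "carry_out", "body": {"plan": "0 0 -1 0 0 0 8.78; 0 0 -2.5 0 0 0 8.78; 0 0 -4 0 0 0 8.78; 0 0 -5.2 0 0 0 8.78; 0 0 -6 0 0 0 8.78; 0 0 -6.2 0 0 0 8.78; 0 0 -6.2 0 0 0 8.78; 0 0 -6.2 0 0 0 8.78"}}

```text
clock: 3.6
tcp_pos: [0.5088, 0.1566, 0.1611]
ee_rot: [0.579, 3.087, 0.001]
force: [-0.1, 0.3, -0.3]
width: 0.0879
finger_force: 0.0
```

Run:
```python
from fit import *
out=[]
Ti=lambda s:np.linalg.inv(s['cam_to_world'])
st=bot.sense();R=cv2.Rodrigues(st['ee_rot'])[0]
for n,uv in(('top',(299,218)),('side',(305,205))):
    s=snap(n); k=6
    c=cv2.resize(s['pixels'][uv[1]-45:uv[1]+45,uv[0]-32:uv[0]+32,::-1],None,fx=k,fy=k,interpolation=cv2.INTER_CUBIC)
    P=[st['tcp_pos']+R@np.array([0,y,0]) for y in(-.044,0,.044)]+[[*st['tcp_pos'][:2],z] for z in(.130,.072)]
    q=cv2.projectPoints(np.array(P),Ti(s)[:3,:3],Ti(s)[:3,3],s['camera_matrix'],np.array(s['dist']))[0].reshape(-1,2)
    for p in q: cv2.circle(c,tuple(((p-[uv[0]-32,uv[1]-45]+.5)*k).astype(int)),4,(0,0,255),-1)
    out.append(c)
cv2.imwrite('pics/c2.png',np.hstack(out))
```

```text
(no output)
```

View pics/c2.png

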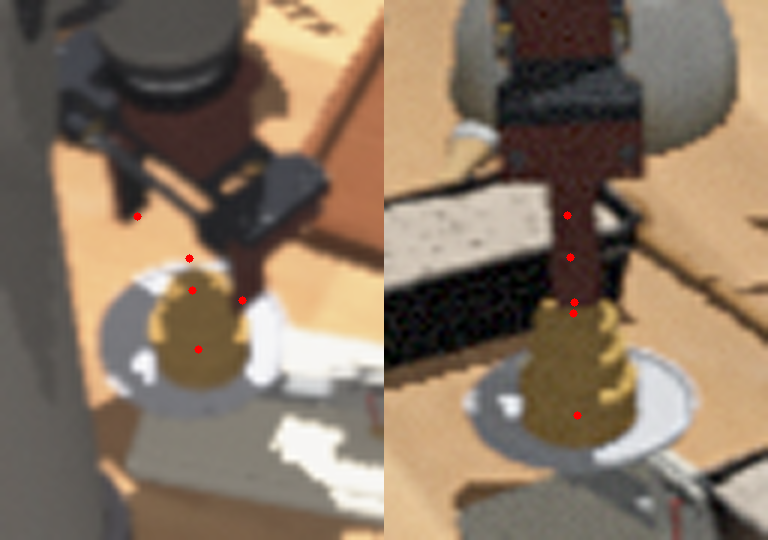

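The overlay dots for the tool axis fall on the stack within about 1–1.5 mm (in the left crop the bottom disc's centre is at column 203 and the dot at 198). So the aim is good, and I'll descend with y −1 mm.

Emit:
{"method": "carry_out", "body": {"plan": "0 -0.1 -0.8 0 0 0 8.78; 0 -0.1 -2 0 0 0 8.78; 0 -0.1 -3.2 0 0 0 8.78; 0 -0.1 -4.2 0 0 0 8.78; 0 -0.1 -5 0 0 0 8.78; 0 -0.1 -5.5 0 0 0 8.78; 0 -0.1 -5.8 0 0 0 8.78; 0 -0.1 -5.8 0 0 0 8.78"}}

```text
clock: 4.37
tcp_pos: [0.5084, 0.155, 0.1021]
ee_rot: [-0.579, -3.087, 0.001]
force: [0.3, 0.1, 0.6]
width: 0.0878
finger_force: 0.0
```

Emit:
{"method": "carry_out", "body": {"plan": "0 0 0 0 0 0 6.4; 0 0 0 0 0 0 5.8; 0 0 0 0 0 0 5.4; 0 0 0 0 0 0 5.2; 0 0 0 0 0 0 5.1; 0 0 0 0 0 0 5; 0 0 0 0 0 0 4.9; 0 0 0 0 0 0 4.9", "squeeze": 4}}

```text
clock: 5.03
tcp_pos: [0.5086, 0.155, 0.1027]
ee_rot: [-0.579, -3.088, 0.0]
force: [0.6, -0.7, 0.9]
width: 0.0491
finger_force: 0.3
```

Emit:
{"method": "carry_out", "body": {"plan": "0 0 0 0 0 0 4.8; 0 0 0 0 0 0 4.7; 0 0 0 0 0 0 4.6; 0 0 0 0 0 0 4.5; 0 0 0 0 0 0 4.4; 0 0 0 0 0 0 4.4; 0 0 0 0 0 0 4.4; 0 0 0 0 0 0 4.4", "squeeze": 20}}

```text
clock: 5.7
tcp_pos: [0.5085, 0.1549, 0.1027]
ee_rot: [-0.579, -3.088, 0.0]
force: [-1.1, -2.4, 2.8]
width: 0.0475
finger_force: 20.0
```

Emit:
{"method": "carry_out", "body": {"plan": "0 0 0.1 0 0 0 4.4; 0 0 0.2 0 0 0 4.4; 0 0 0.3 0 0 0 4.4; 0 0 0.5 0 0 0 4.4; 0 0 0.7 0 0 0 4.4; 0 0 0.9 0 0 0 4.4; 0 0 1.1 0 0 0 4.4; 0 0 1.3 0 0 0 4.4"}}

```text
clock: 6.37
tcp_pos: [0.5085, 0.1553, 0.1158]
ee_rot: [-0.579, -3.088, -0.0]
force: [0.2, -0.4, -1.6]
width: 0.0475
finger_force: 20.0
```

Emit:
{"method": "carry_out", "body": {"plan": "0 0 0.3 0 0 0 4.4; 0 0 0.8 0 0 0 4.4; 0 0 1.5 0 0 0 4.4; 0 0 2.4 0 0 0 4.4; 0 0 3.4 0 0 0 4.4; 0 0 4.4 0 0 0 4.4; 0 0 5.4 0 0 0 4.4; 0 0 6.2 0 0 0 4.4"}}

```text
clock: 7.03
tcp_pos: [0.509, 0.1553, 0.1793]
ee_rot: [0.579, 3.087, 0.001]
force: [0.3, 0.2, -4.0]
width: 0.0476
finger_force: 20.0
```

Emit:
{"method": "carry_out", "body": {"plan": "0 0 0.8 0 0 0 4.4; 0 0 1.6 0 0 0 4.4; 0 0 2.4 0 0 0 4.4; 0 0 3.1 0 0 0 4.4; 0 0 3.7 0 0 0 4.4; 0 0 4.1 0 0 0 4.4; 0 0 4.3 0 0 0 4.4; 0 0 4.3 0 0 0 4.4"}}

```text
clock: 7.7
tcp_pos: [0.5087, 0.1552, 0.221]
ee_rot: [0.579, 3.087, 0.0]
force: [0.1, 0.9, -3.4]
width: 0.0472
finger_force: 20.0
```

Run:
```python
from fit import *
s=snap('side');cv2.imwrite('pics/s3.png',cv2.resize(s['pixels'][130:400,200:500,::-1],None,fx=2,fy=2))
from fit import dfit
print(dfit([s]+[snap('top') for _ in range(2)],[(.03,.098,.124)],[.5085,.155]))
```

```text
(array([ 0.5078459 ,  0.15450748, -0.00056632]), np.float64(0.0018792989683396044), 747)
```

View pics/s3.png

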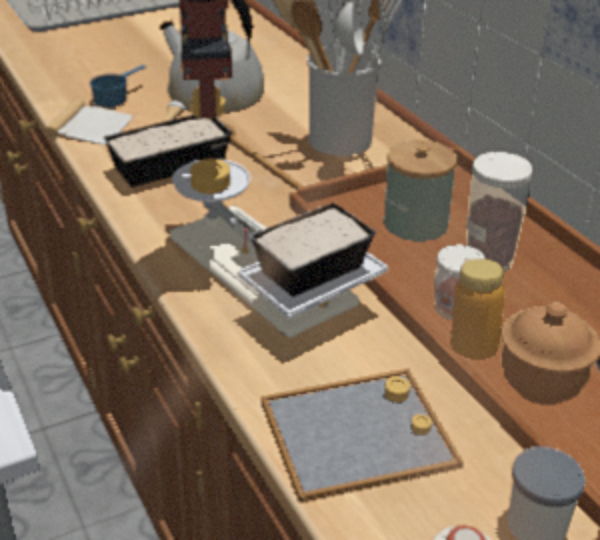

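The 200 g and 100 g are lifted together at crop (207,100). The 500 g stays on the raised pan at (210,175), and the tray is free on its left part around (340,440). Next is the transfer to the tray.

Emit:
{"method": "carry_out", "body": {"plan": "0 -0.4 0 0 0 0 4.4; -0.1 -1.3 0 0 0 0 4.4; -0.2 -2.8 0 0 0 0 4.4; -0.4 -4.9 0 0 0 0 4.4; -0.6 -7.6 0 0 0 0 4.4; -0.9 -10.7 0 0 0 0 4.4; -1.2 -14 0 0 0 0 4.4; -1.4 -17.4 0 0 0 0 4.4"}}

```text
clock: 8.52
tcp_pos: [0.4937, -0.0209, 0.2206]
ee_rot: [-0.579, -3.087, 0.0]
force: [0.1, -0.2, -2.7]
width: 0.0477
finger_force: 20.0
```

Emit:
{"method": "carry_out", "body": {"plan": "-0.3 -3.4 0 0 0 0 4.4; -0.6 -6.8 0 0 0 0 4.4; -0.9 -10.2 0 0 0 0 4.4; -1.1 -13.6 0 0 0 0 4.4; -1.4 -16.9 0 0 0 0 4.4; -1.7 -19.8 0 0 0 0 4.4; -1.9 -22.3 0 0 0 0 4.4; -2.1 -24.3 0 0 0 0 4.4"}}

```text
clock: 9.18
tcp_pos: [0.472, -0.2651, 0.2207]
ee_rot: [-0.584, -3.087, 0.001]
force: [-0.3, -0.3, -3.1]
width: 0.0476
finger_force: 20.0
```

Emit:
{"method": "carry_out", "body": {"plan": "-0.1 -1.4 0 0 0 0 4.4; -0.2 -2.2 -0.5 0 0 0 4.4; -0.2 -2.6 -1.5 0 0 0 4.4; -0.2 -2.8 -3 0 0 0 4.4; -0.2 -2.8 -5 0 0 0 4.4; -0.2 -2.8 -7 0 0 0 4.4; -0.2 -2.8 -9 0 0 0 4.4; -0.2 -2.8 -11 0 0 0 4.4"}}

```text
clock: 9.85
tcp_pos: [0.4713, -0.2885, 0.1087]
ee_rot: [-0.577, -3.087, -0.001]
force: [0.6, 0.4, -4.3]
width: 0.0476
finger_force: 20.0
```

Emit:
{"method": "carry_out", "body": {"plan": "0 0 -2 0 0 0 4.4; 0 0 -3.8 0 0 0 4.4; 0 0 -5.3 0 0 0 4.4; 0 0 -6.5 0 0 0 4.4; 0 0 -7.3 0 0 0 4.4; 0 0 -7.8 0 0 0 4.4; 0 0 -8 0 0 0 4.4; 0 0 -8 0 0 0 4.4"}}

```text
clock: 10.52
tcp_pos: [0.4717, -0.2898, 0.0306]
ee_rot: [0.579, 3.088, 0.0]
force: [-0.1, 0.3, -2.4]
width: 0.048
finger_force: 20.0
```

Emit:
{"method": "carry_out", "body": {"plan": "0 0 -0.3 0 0 0 4.4; 0 0 -0.6 0 0 0 4.4; 0 0 -0.9 0 0 0 4.4; 0 0 -1.1 0 0 0 4.4; 0 0 -1.3 0 0 0 4.4; 0 0 -1.4 0 0 0 4.4; 0 0 -1.5 0 0 0 4.4; 0 0 -1.5 0 0 0 4.4"}}

```text
clock: 11.18
tcp_pos: [0.4715, -0.2898, 0.0155]
ee_rot: [-0.579, -3.088, -0.0]
force: [-0.7, -0.1, -2.5]
width: 0.0476
finger_force: 20.0
```

Emit:
{"method": "carry_out", "body": {"plan": "0 0 -0.02 0 0 0 4.4; 0 0 -0.04 0 0 0 4.4; 0 0 -0.06 0 0 0 4.4; 0 0 -0.08 0 0 0 4.4; 0 0 -0.1 0 0 0 4.4; 0 0 -0.12 0 0 0 4.4; 0 0 -0.13 0 0 0 4.4; 0 0 -0.13 0 0 0 4.4"}}

```text
clock: 11.85
tcp_pos: [0.4716, -0.2899, 0.0145]
ee_rot: [0.579, 3.088, 0.0]
force: [-0.2, 0.7, -1.4]
width: 0.0476
finger_force: 20.0
```

Contact is just starting, so I'll go a little lower.

Emit:
{"method": "carry_out", "body": {"plan": "0 0 -0.02 0 0 0 4.4; 0 0 -0.04 0 0 0 4.4; 0 0 -0.06 0 0 0 4.4; 0 0 -0.08 0 0 0 4.4; 0 0 -0.1 0 0 0 4.4; 0 0 -0.1 0 0 0 4.4; 0 0 -0.1 0 0 0 4.4; 0 0 -0.1 0 0 0 4.4"}}

```text
clock: 12.52
tcp_pos: [0.4717, -0.2899, 0.0144]
ee_rot: [0.579, 3.087, 0.001]
force: [-3.1, 2.1, 11.5]
width: 0.0473
finger_force: 20.0
```

Emit:
{"method": "carry_out", "body": {"plan": "0 0 0.03 0 0 0 4.4; 0 0 0.06 0 0 0 4.4; 0 0 0.06 0 0 0 5.0; 0 0 0.06 0 0 0 5.5; 0 0 0.06 0 0 0 6.5; 0 0 0.06 0 0 0 7; 0 0 0.06 0 0 0 7; 0 0 0.06 0 0 0 7"}}

```text
clock: 13.18
tcp_pos: [0.4716, -0.2899, 0.0139]
ee_rot: [-0.579, -3.088, 0.0]
force: [-0.6, 0.0, 1.0]
width: 0.07
finger_force: 0.0
```

Emit:
{"method": "carry_out", "body": {"plan": "0 0 0.3 0 0 0 7; 0 0 0.6 0 0 0 7; 0 0 1 0 0 0 7; 0 0 1.3 0 0 0 7; 0 0 1.5 0 0 0 7; 0 0 1.65 0 0 0 7; 0 0 1.65 0 0 0 7; 0 0 1.65 0 0 0 7"}}

```text
clock: 13.85
tcp_pos: [0.4717, -0.2898, 0.0306]
ee_rot: [0.579, 3.088, -0.0]
force: [0.5, 0.5, -0.5]
width: 0.07
finger_force: 0.0
```

Run:
```python
from fit import *
s=snap('side');cv2.imwrite('pics/s4.png',cv2.resize(s['pixels'][280:400,310:450,::-1],None,fx=5,fy=5,interpolation=cv2.INTER_CUBIC))
print(bot.sense()['tcp_pos'])
```

```text
[ 0.47153542 -0.28977832  0.03042941]
```

View pics/s4.png

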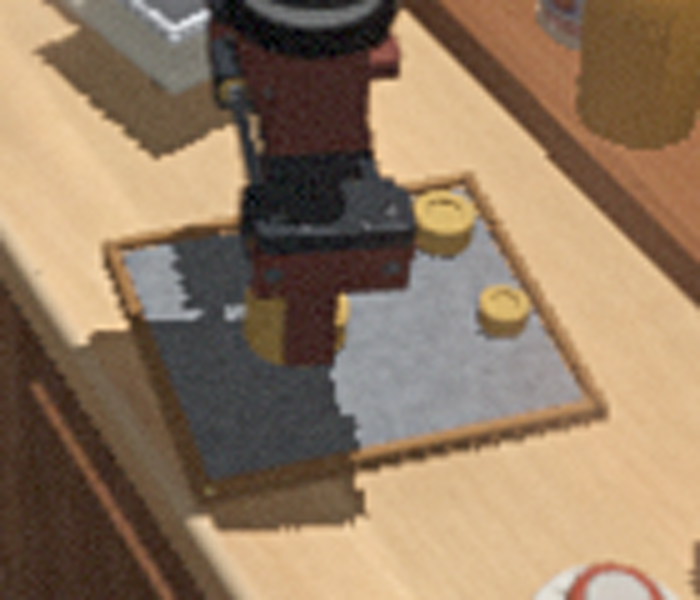

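The weights stand in the free part of the tray (at about (297,330) in the crop), 3 mm to −x of the pads' centre. I'll re-centre by that much and grip the 100 g.

Emit:
{"method": "carry_out", "body": {"plan": "-0.1 0 0 0 0 0 6.4; -0.2 0.1 0 0 0 0 5.8; -0.2 0.1 0 0 0 0 5.2; -0.2 0.1 0 0 0 0 4.8; -0.2 0.1 0 0 0 0 4.5; -0.2 0.1 0 0 0 0 4.3; -0.2 0.1 0 0 0 0 4.2; -0.2 0.1 0 0 0 0 4.1", "squeeze": 4}}

```text
clock: 14.57
tcp_pos: [0.4696, -0.2889, 0.0305]
ee_rot: [0.579, 3.088, 0.0]
force: [0.1, 0.5, 0.2]
width: 0.0414
finger_force: 0.0
```

Emit:
{"method": "carry_out", "body": {"plan": "0 0 0 0 0 0 4; 0 0 0 0 0 0 3.9; 0 0 0 0 0 0 3.8; 0 0 0 0 0 0 3.6; 0 0 0 0 0 0 3.6; 0 0 0 0 0 0 3.6; 0 0 0 0 0 0 3.6; 0 0 0 0 0 0 3.6", "squeeze": 15}}

```text
clock: 15.23
tcp_pos: [0.4696, -0.2889, 0.0305]
ee_rot: [0.579, 3.088, -0.0]
force: [-0.5, -0.2, -0.4]
width: 0.0391
finger_force: 15.0
```

Emit:
{"method": "carry_out", "body": {"plan": "0 0 0.1 0 0 0 3.6; 0 0 0.2 0 0 0 3.6; 0 0 0.4 0 0 0 3.6; 0 0 0.8 0 0 0 3.6; 0 0 1.5 0 0 0 3.6; 0 0 2.5 0 0 0 3.6; 0 0 4 0 0 0 3.6; 0 0 5.5 0 0 0 3.6"}}

```text
clock: 15.9
tcp_pos: [0.4694, -0.2889, 0.0867]
ee_rot: [-0.579, -3.088, -0.0]
force: [-0.5, -0.2, 0.0]
width: 0.0397
finger_force: 15.0
```

Emit:
{"method": "carry_out", "body": {"plan": "0 0 1.8 0 0 0 3.6; 0 0 3.6 0 0 0 3.6; 0 0 5.4 0 0 0 3.6; 0 0 7.2 0 0 0 3.6; 0 0 9 0 0 0 3.6; 0 0 10.8 0 0 0 3.6; 0 0 12.4 0 0 0 3.6; 0 0 13.4 0 0 0 3.6"}}

```text
clock: 16.57
tcp_pos: [0.47, -0.2894, 0.2221]
ee_rot: [0.579, 3.085, -0.001]
force: [-0.1, 0.0, -0.3]
width: 0.039
finger_force: 15.0
```

Emit:
{"method": "carry_out", "body": {"plan": "0.1 0.6 0 0 0 0 3.6; 0.2 2 0 0 0 0 3.6; 0.4 4.5 0 0 0 0 3.6; 0.6 7.5 0 0 0 0 3.6; 0.9 11 0 0 0 0 3.6; 1.2 14.5 0 0 0 0 3.6; 1.5 18 0 0 0 0 3.6; 1.8 21.5 0 0 0 0 3.6"}}

```text
clock: 17.23
tcp_pos: [0.4867, -0.0717, 0.2188]
ee_rot: [-0.579, -3.087, 0.0]
force: [1.1, 0.3, -1.7]
width: 0.0392
finger_force: 15.0
```

Emit:
{"method": "carry_out", "body": {"plan": "0.3 3.5 0 0 0 0 3.6; 0.6 7 0 0 0 0 3.6; 0.9 10.5 0 0 0 0 3.6; 1.2 14 0 0 0 0 3.6; 1.5 17.2 0 0 0 0 3.6; 1.7 20 0 0 0 0 3.6; 1.9 22 0 0 0 0 3.6; 2 22.7 0 0 0 0 3.6"}}

```text
clock: 17.9
tcp_pos: [0.5065, 0.1574, 0.2186]
ee_rot: [-0.571, -3.088, -0.001]
force: [-0.4, -0.1, -1.6]
width: 0.0394
finger_force: 15.0
```

Emit:
{"method": "carry_out", "body": {"plan": "0 0 -0.5 0 0 0 3.6; 0 0 -1.5 0 0 0 3.6; 0 0 -2.5 0 0 0 3.6; 0 0 -3.4 0 0 0 3.6; 0 0 -3.9 0 0 0 3.6; 0 0 -4 0 0 0 3.6; 0 0 -4 0 0 0 3.6; 0 0 -4 0 0 0 3.6"}}

```text
clock: 18.57
tcp_pos: [0.5078, 0.1529, 0.1796]
ee_rot: [0.58, 3.087, 0.0]
force: [-0.1, -0.4, -0.8]
width: 0.0392
finger_force: 15.0
```

```bash
cat > ov.py <<'E'
from fit import *
import sys
out=[];k=7
st=bot.sense();p=st['tcp_pos'];print(p,st['force'])
Q=[snap('side') for _ in range(4)]; T=[snap('top') for _ in range(2)]
print('500',dfit(Q,[(.03,.098,.124)],[.508,.1545]),dfit(T,[(.03,.098,.124)],[.508,.1545]))
for s,uv in((T[0],(299,212)),(Q[0],(305,200))):
    Ti=np.linalg.inv(s['cam_to_world'])
    c=cv2.resize(s['pixels'][uv[1]-40:uv[1]+40,uv[0]-28:uv[0]+28,::-1],None,fx=k,fy=k,interpolation=cv2.INTER_CUBIC)
    for r,z,x,y in((.02,p[2]-.003,*p[:2]),(.02,p[2]+.011,*p[:2]),(.03,.124,.508,.1545),(.03,.098,.508,.1545)):
        P=np.array([[x+r*np.cos(a),y+r*np.sin(a),z] for a in t])
        q=cv2.projectPoints(P,Ti[:3,:3],Ti[:3,3],s['camera_matrix'],np.array(s['dist']))[0].reshape(-1,2)
        cv2.polylines(c,[((q-[uv[0]-28,uv[1]-40]+.5)*k).astype(np.int32)],True,(0,0,255) if r<.025 else (255,0,0),1)
    out.append(c)
cv2.imwrite('pics/'+sys.argv[1],np.hstack(out))
E
python3 ov.py c5.png
```

```text
[0.50783429 0.15286729 0.17964192] [-0.14120405 -0.37921082 -0.75305241]
500 (array([ 0.50872082,  0.15513986, -0.00063073]), np.float64(0.0014954768949651254), 1165) (array([ 0.50687132,  0.15425466, -0.00097469]), np.float64(0.00213771129494221), 447)
```

View pics/c5.png

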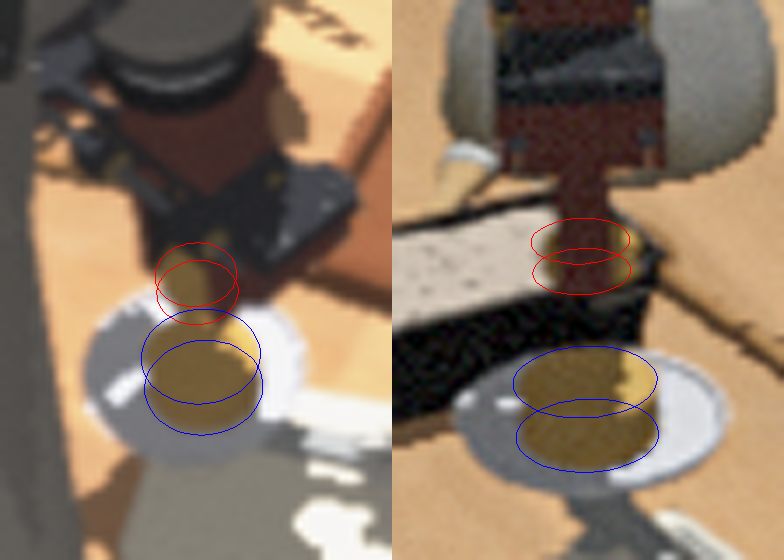

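The overlay matches the 500 g outline. The held 100 g is about 2 mm to +x of the tool axis, so I'll shift x −1 mm and y +2 mm and descend.

Emit:
{"method": "carry_out", "body": {"plan": "-0.1 0.1 -0.8 0 0 0 3.6; -0.1 0.2 -1.8 0 0 0 3.6; -0.1 0.2 -2.8 0 0 0 3.6; -0.1 0.2 -3.6 0 0 0 3.6; -0.1 0.2 -4.1 0 0 0 3.6; -0.1 0.2 -4.4 0 0 0 3.6; -0.1 0.2 -4.5 0 0 0 3.6; -0.1 0.2 -4.5 0 0 0 3.6"}}

```text
clock: 19.53
tcp_pos: [0.5066, 0.155, 0.1342]
ee_rot: [-0.579, -3.087, 0.0]
force: [-0.2, -0.4, -0.6]
width: 0.0391
finger_force: 15.0
```

Emit:
{"method": "carry_out", "body": {"plan": "0 0 -0.1 0 0 0 3.6; 0 0 -0.2 0 0 0 3.6; 0 0 -0.3 0 0 0 3.6; 0 0 -0.4 0 0 0 3.6; 0 0 -0.5 0 0 0 3.6; 0 0 -0.6 0 0 0 3.6; 0 0 -0.7 0 0 0 3.6; 0 0 -0.8 0 0 0 3.6"}}

```text
clock: 20.2
tcp_pos: [0.5066, 0.1552, 0.1264]
ee_rot: [0.579, 3.088, 0.0]
force: [-0.7, 0.1, -0.7]
width: 0.0393
finger_force: 15.0
```

Emit:
{"method": "carry_out", "body": {"plan": "0 0 -0.05 0 0 0 3.6; 0 0 -0.1 0 0 0 3.6; 0 0 -0.2 0 0 0 3.6; 0 0 -0.3 0 0 0 3.6; 0 0 -0.4 0 0 0 3.6; 0 0 -0.4 0 0 0 3.6; 0 0 -0.4 0 0 0 3.6; 0 0 -0.4 0 0 0 3.6"}}

```text
clock: 20.87
tcp_pos: [0.5065, 0.1551, 0.1224]
ee_rot: [-0.579, -3.088, 0.0]
force: [-0.1, -0.1, -0.6]
width: 0.0392
finger_force: 15.0
```

Run:
```python
from fit import *
st=bot.sense();print(st['tcp_pos'],st['force'])
Q=[snap('side') for _ in range(3)]
for dz in(0,):print(dfit(Q,[(.03,.09,.116)],[.508,.1545]))
s=Q[0];cv2.imwrite('pics/s6.png',cv2.resize(s['pixels'][165:265,255:365,::-1],None,fx=6,fy=6,interpolation=cv2.INTER_CUBIC))
```

```text
[0.50654269 0.15510893 0.12243121] [-0.0555255  -0.07809421 -0.63854306]
(array([0.50846043, 0.15484084, 0.00385957]), np.float64(0.0012271415544308079), 691)
```

View pics/s6.png

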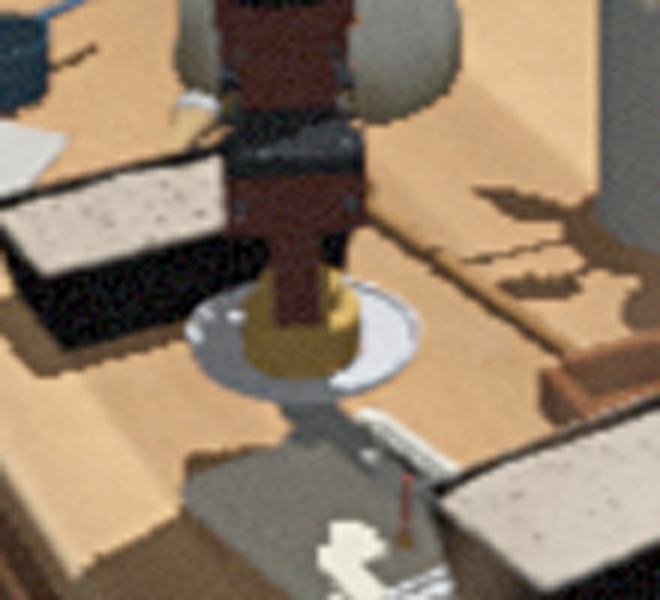

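The 100 g foot is in the dish: the 500 g top is at 0.120 and the foot bottom at 0.116, and the pan is moving down with it (crop (300,340)). I'll follow it down to level and release.

Emit:
{"method": "carry_out", "body": {"plan": "0 0 -0.1 0 0 0 3.6; 0 0 -0.2 0 0 0 3.6; 0 0 -0.3 0 0 0 3.6; 0 0 -0.4 0 0 0 3.6; 0 0 -0.5 0 0 0 3.6; 0 0 -0.6 0 0 0 3.6; 0 0 -0.7 0 0 0 3.6; 0 0 -0.8 0 0 0 3.6"}}

```text
clock: 21.68
tcp_pos: [0.5067, 0.1552, 0.1144]
ee_rot: [0.579, 3.088, 0.0]
force: [-0.3, -0.1, 0.1]
width: 0.0392
finger_force: 15.0
```

Emit:
{"method": "carry_out", "body": {"plan": "0 0 0 0 0 0 3.6; 0 0 0 0 0 0 3.6; 0 0 0 0 0 0 4.0; 0 0 0 0 0 0 4.2; 0 0 0 0 0 0 4.4; 0 0 0 0 0 0 4.8; 0 0 0 0 0 0 5.4; 0 0 0 0 0 0 6"}}

```text
clock: 22.35
tcp_pos: [0.5066, 0.1552, 0.1145]
ee_rot: [0.579, 3.088, 0.0]
force: [-0.3, -0.1, -0.3]
width: 0.0571
finger_force: 0.0
```

Emit:
{"method": "carry_out", "body": {"plan": "0 0 0.2 0 0 0 6.6; 0 0 0.8 0 0 0 7; 0 0 1.8 0 0 0 7; 0 0 3.2 0 0 0 7; 0 0 5 0 0 0 7; 0 0 7 0 0 0 7; 0 0 9 0 0 0 7; 0 0 10.5 0 0 0 7"}}

```text
clock: 23.02
tcp_pos: [0.5072, 0.1552, 0.2222]
ee_rot: [0.579, 3.086, 0.002]
force: [0.3, -0.0, -0.4]
width: 0.0704
finger_force: 0.0
```

Emit:
{"method": "carry_out", "body": {"plan": "0 2 1 0 0 0 7; 0 5 2 0 0 0 7; -1 8 2 0 0 0 7; -2 11 2 0 0 0 7; -3 14 2 0 0 0 7; -4 16 2 0 0 0 7; -4 17 2 0 0 0 7; -4 17 2 0 0 0 7"}}

```text
clock: 23.68
tcp_pos: [0.466, 0.3276, 0.2402]
ee_rot: [0.573, 3.089, 0.002]
force: [0.4, 0.2, 0.8]
width: 0.0701
finger_force: 0.0
```

Emit:
{"method": "carry_out", "body": {"plan": "0 0 0 0 0 0 7; 0 0 0 0 0 0 7; 0 0 0 0 0 0 7; 0 0 0 0 0 0 7; 0 0 0 0 0 0 7; 0 0 0 0 0 0 7; 0 0 0 0 0 0 7; 0 0 0 0 0 0 7"}}

```text
clock: 24.35
tcp_pos: [0.4666, 0.325, 0.2394]
ee_rot: [-0.579, -3.088, 0.0]
force: [0.5, 0.5, -0.2]
width: 0.0702
finger_force: 0.0
```

Emit:
{"method": "carry_out", "body": {"plan": "0 0 0 0 0 0 7; 0 0 0 0 0 0 7; 0 0 0 0 0 0 7; 0 0 0 0 0 0 7; 0 0 0 0 0 0 7; 0 0 0 0 0 0 7; 0 0 0 0 0 0 7; 0 0 0 0 0 0 7"}}

```text
clock: 25.02
tcp_pos: [0.4666, 0.3252, 0.2395]
ee_rot: [-0.579, -3.088, -0.0]
force: [0.8, 0.0, -1.0]
width: 0.0699
finger_force: 0.0
```

Run:
```python
from fit import *
Q=[snap('side') for _ in range(3)];T=[snap('top') for _ in range(2)]
S=[(.03,.085,.111),(.02,.111,.125)]
print(dfit(Q,S,[.508,.1545]),dfit(T,S,[.508,.1545]))
print('tray',dfit(Q,[(.024,.0095,.0275)],[.47,-.289]))
s=Q[0]; c=s['pixels'][:,:,::-1]
a=cv2.resize(c[180:260,265:365],(500,400),interpolation=cv2.INTER_CUBIC);b=cv2.resize(c[300:390,320:440],(300,225),interpolation=cv2.INTER_CUBIC)
o=np.zeros((400,800,3),np.uint8);o[:,:500]=a;o[:225,500:]=b;cv2.imwrite('pics/f7.png',o)
```

```text
(array([ 0.50863934,  0.1546168 , -0.00059864]), np.float64(0.001320903595411288), 963) (array([0.50645601, 0.1544451 , 0.00082839]), np.float64(0.0020627032178607233), 476)
tray (array([ 0.47247798, -0.28985367, -0.00261808]), np.float64(0.0016438326641288747), 974)
```

View pics/f7.png

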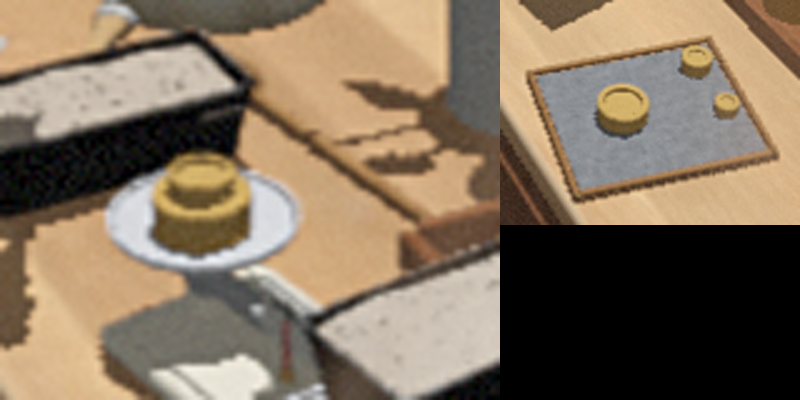

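The 100 g sits flat in the 500 g's dish at (203,185), the 200 g stands in the tray at (622,108), and the pan is at level height with the needle upright at (287,350). I'll let it settle a little longer, then hand in.

Emit:
{"method": "carry_out", "body": {"plan": "0 0 0 0 0 0 7; 0 0 0 0 0 0 7; 0 0 0 0 0 0 7; 0 0 0 0 0 0 7; 0 0 0 0 0 0 7; 0 0 0 0 0 0 7; 0 0 0 0 0 0 7; 0 0 0 0 0 0 7"}}

```text
clock: 25.93
tcp_pos: [0.4666, 0.3252, 0.2395]
ee_rot: [0.579, 3.088, 0.0]
force: [0.2, -0.1, 0.2]
width: 0.0699
finger_force: 0.0
```

Run:
```python
from fit import *
S=[(.03,.085,.111),(.02,.111,.125)]
print(dfit([snap('side') for _ in range(3)],S,[.508,.1545]))
print(workorder.close_job())
```

```text
(array([ 0.50867466,  0.15485305, -0.00056353]), np.float64(0.0013404999991112367), 949)
the job is handed in; nothing more can be done
None
```

The job is handed in at about 26 s: the 200 g weight stands in the tray, the 100 g sits in the dish of the 500 g on its pan, and the balance measured level; I moved the 200 g and 100 g to the tray together and brought the 100 g back from there.

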